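Close the label-roll holder to the gauge mark with its thumbwheel

ROBOT

A 6-joint arm with a two-finger parallel gripper is mounted at the origin on the work surface. World frame = base frame: x ahead of the robot, y to its left, z up, the work surface at z = 0. Lengths are in m, angles in rad, forces in N, time in s.
With the tool pointing down it reaches from about 0.275 to 0.725 m from the base axis. Payload 5.6 kg.
Tool frame: the origin (TCP) lies where the fingers leave the gripper's body, on its centre line; the fingertips stand 73 mm ahead of it and the grasp point (between the pads) lies 54 mm ahead of it; z points along the fingers, x is the direction in which the jaws open and shut, and the axes are right-handed (so a half turn about z gives the same grasp; the last joint's range is limited). The gripper opens to 85 mm and grips with 20 to 120 N. Pads are 22 mm wide; open, the fingers measure 114 mm over their backs; the gripper's body (76 mm by 85 mm) begins 54 mm behind the grasp point. The pads swing forward as they close: fully open they stand 13 mm farther back than shut.
Start: joints at [-0.856, 0.255, 0.108, 0, -1.424, -0.285], TCP at [0.229, -0.5, 0.304] pointing down, gripper open.
Joint ranges: [-2.95, 2.95], [-1.21, 1.97], [-1.09, 1.5], [-2.87, 1.71], [-2.94, -0.07], [-3.05, 3.05]. Speed limits (rad/s): [2.57, 2.57, 3.14, 3.14, 3.14, 3.14].

INTERFACE

Orientations are given as a unit quaternion [w, x, y, z].
In Python, from workcell import get_obs, camera, hand_in gives the robot as it stands.
- The arm moves only by the tool servo_tool, never from a script. Its argument "rows" is one flat list of numbers, 5 for each row, row after row: the finger opening in mm, from 0 to 85.4, then the shift along the tool's x, y, z in mm, then the turn about the tool's z in degrees. A call has 1 to 10 rows; each row is the pose to reach, as a shift and turn from the pose commanded when the call began, along the tool's axes at that moment; what a row does not reach only later rows make up. A row lasts 1/8 s, in which the tool goes at most 62.5 mm and 10.7 degrees, less where a joint would pass 70% of its speed; a pose out of reach is approached as far as the arm can. A call with a gripper value outside its range is refused whole. The fingers move at their own pace and stop on an object; "newtons" is the grip in N (left out, the last holds). Time passes only in rows, so rows that repeat a pose let the fingers close. It gives the time, the measured TCP pose, the force and the opening at its end, in the units of the state.
- get_obs(): the state, without advancing time (a new reading comes with each control period).
- camera(name): name is "side" or "top" or "wrist"; returns a dict with "image" (384x512x3 uint8, blue, green, red), "vfov" (degrees; the focal length in pixels is half the picture's height over the tangent of half this angle, whatever the lens; pixels are square), "cx", "cy" (the principal point, pixels), "k1" (the pictures are not rectified: a ray, as slopes to the right and down, at radius r is drawn at 1 + k1 r^2 times it, then the intrinsics apply), "world_from_camera" (4x4, takes a point from camera to world coordinates). Camera axes: x right, y down, z forward; pixel columns grow to the right and rows downward; lengths in m; the calibration is good to about 2 mm. A picture is of the moment at which its call begins. There is no depth.
- hand_in(): hands the job in, once; it reports no verdict.
The state is a dict: "time": time; "qpos": joint angles; "joint_velocities": joint speeds; "tau": joint torques, N m; "tcp_pos": TCP position; "tool_rot": TCP orientation; "wrist_force": force on the tool from outside, world axes, zero at the start; "wrist_torque": the same for the moment, N m; "opening": finger opening in m.
Only numpy, scipy, OpenCV 4.12 (cv2) and the standard library are available. Lean on these libraries where they do the work, as an engineer would, in place of code of your own. Each camera call takes 0.05 s, during which the arm holds its last target. There are 200 camera calls.

TASK

Set the label-roll holder for a narrower roll: with a fingertip, press lightly on the knurled thumbwheel and roll it, stroke by stroke, until the pointer of the sliding cheek stands in line with the gauge mark on the scale, then take the hand away. Move the cheek only by the wheel, never by touching the cheek or its pointer, leave the gauge mark where it is set, and do not pick up or shift the bottles, rolls and other things around it.

Things in the scene. Friction and masses are not known exactly. Their poses are not given: they have to be found in the camera images.
- holder: label-roll holder fixed to the counter: grey bed 160 x 240 x 16 mm, two upright off-white cheeks across it (102 mm high), black scale rail along its rear edge, black wheel housing 40 x 90 mm at its front. Origin at counter level, mid-length. x points from wheel housing to scale rail (away from the robot at yaw 0), y from the fixed cheek (at y = -80 mm) towards the sliding cheek, z up
- wheel_top (a point): point fixed to the holder at the highest point of the wheel's rim when unpressed: 80 mm above the counter, at (-75, 0, 80) mm in the holder's frame. The rim is cushioned and gives under the finger, about 1.6 N per mm and at most 6 mm; roll it while pressed 2 to 5 mm. The housing's two side plates (30 mm apart inside, before and behind the wheel) end 8 mm below this point
- thumbwheel: knurled steel thumbwheel, radius 30 mm, 24 mm wide, axle level along the holder's x; origin at its centre, 50 mm above the counter. Dragging the top of its rim towards the holder's -y moves the sliding cheek the same way (closing), 1 mm for each 3 mm of rim (10 mm per radian); dragging towards +y opens it again. It turns with about 0.5 N at the rim and stays where it is left
- sliding_cheek: the sliding upright cheek, a 130 x 8 mm plate 102 mm high, driven by the wheel along the holder's y; it can go 10 mm further open and 55 mm further closed than at the start. Origin at counter level, in the middle plane of the plate, at x = 0 of the holder
- pointer (a point): end of the steel pointer, a 6 mm wide bar at the rear foot of the sliding cheek, lying across the scale rail; 30 mm above the counter, 97.5 mm along the holder's x, on the bar's middle line. It moves with the cheek along the holder's y axis
- gauge_mark (a point): tip of the gauge mark: a 6 mm wide steel tongue, 10 mm long, on a steel tab (16 x 8 x 14 mm) on the scale rail, facing the pointer's path from the +x side; on its middle line, 30 mm above the counter, 98.5 mm along the holder's x. At the start it is 14 to 34 mm from the pointer towards the holder's -y. In line means equal y in the holder's frame. It stays put
- label_roll: loose white paper label roll standing on its flat end, 84 mm across, 50 mm high, 25 mm bore; origin at the centre of its underside; a bystander
- spare_roll: loose smaller label roll on its flat end, 68 mm across, 40 mm high; origin at the centre of its underside; a bystander
- tablet_bottle: loose white tablet jar, 48 mm across, 85 mm high; origin at the centre of its underside; a bystander
- amber_bottle: loose amber glass bottle, 44 mm across, 95 mm high; origin at the centre of its underside; a bystander
- carton: loose pale card carton, 45 x 90 x 60 mm high; origin at the centre of its underside; a bystander
- tablet_tray: loose open white tray, 70 x 110 x 25 mm high; origin at the centre of its underside; a bystander

How it is judged:
On the way:
1. the sliding cheek has moved by 5 mm with a fingertip on the thumbwheel (contact force between the fingers and thumbwheel above 0.3 N and distance of pointer from where it was at the start of the episode above 0.005 m), for 0.02 s.
At the end, for the whole second after the job is handed in: the pointer stands within 3 mm of the gauge mark along the scale, wheel and cheek at rest, and every bystander is within 20 mm of where it stood (y of pointer in the frame of gauge_mark between -0.003 and 0.003 m and linear speed of sliding_cheek below 0.003 m/s and angular speed of thumbwheel below 0.1 rad/s and distance of each of label_roll, spare_roll, tablet_bottle, amber_bottle, carton, tablet_tray from where it was at the start of the episode below 0.02 m); the robot touches nothing.
It fails at once if the sliding cheek or its pointer is touched with more than 1 N (contact force between sliding_cheek and anything else above 1 N).
It fails at once if the gauge mark is shifted by more than 3 mm (distance of gauge_mark from where it was at the start of the episode above 0.003 m).
It fails at once if a bottle, roll, carton or tray is lifted, carried or shifted by more than 20 mm (distance of any of label_roll, spare_roll, tablet_bottle, amber_bottle, carton, tablet_tray from where it was at the start of the episode above 0.02 m).
It also fails if it takes over 58 s, if anything falls off the work surface, if the arm or the gripper's body presses on something with over 40 N, if the wrist force passes 120 N, or if a joint passes its speed limit or range.

## Working session

There is one attempt and no reset: what is moved stays moved. The work goes in short steps, Python scripts to look and compute and a tool call to move; the robot and the scene stay as the last step left them, time stands still between calls to the robot, and variables do not carry over. Pictures are saved under pics/ and viewed, about 8 in all and at most 12, crops included, and the job is handed in when it is done.

Besides the shell and the picture viewer there is one more tool, called after "Request:" as name(argument=value, ...) on one line, values as JSON. servo_tool: Moves the arm, as the interface text tells. Its arguments: {"type":"object","properties":{"rows":{"type":"array","items":{"type":"number"}},"newtons":{"type":"number"}},"required":["rows"]}

```bash
mkdir -p pics; cat > h.py <<'E'
import numpy as np, cv2, json, pickle
from workcell import get_obs, camera, hand_in
def snap(name,tag):
    c=camera(name); cv2.imwrite(f'pics/{tag}.png',c['image']); pickle.dump(c,open(f'pics/{tag}.pkl','wb')); return c
def load(tag): return pickle.load(open(f'pics/{tag}.pkl','rb'))
def K(c):
    f=192/np.tan(np.radians(c['vfov'])/2); return np.array([[f,0,c['cx']],[0,f,c['cy']],[0,0,1]]),np.array([c['k1'],0,0,0,0.])
def ray(c,uv):
    k,d=K(c); p=cv2.undistortPoints(np.array([[uv]],float),k,d)[0,0]
    T=np.array(c['world_from_camera']); v=T[:3,:3]@np.array([p[0],p[1],1]); return T[:3,3],v/np.linalg.norm(v)
def atz(c,uv,z):
    o,v=ray(c,uv); return o+v*(z-o[2])/v[2]
def tri(*cu):
    A=np.zeros((3,3));b=np.zeros(3);R=[ray(c,u) for c,u in cu]
    for o,v in R: M=np.eye(3)-np.outer(v,v);A+=M;b+=M@o
    p=np.linalg.solve(A,b); return p,[np.linalg.norm((np.eye(3)-np.outer(v,v))@(p-o)) for o,v in R]
def proj(c,P):
    k,d=K(c);T=np.linalg.inv(np.array(c['world_from_camera'])); return cv2.projectPoints(np.atleast_2d(P).astype(float),cv2.Rodrigues(T[:3,:3])[0],T[:3,3],k,d)[0][:,0]
E
python3 - <<'E'
from h import *
a=snap('top','top0');b=snap('side','side0')
for c in(a,b):print(c['vfov'],c['cx'],c['cy'],c['k1'],np.round(c['world_from_camera'],3).tolist())
o=get_obs();print(o['time'],o['tcp_pos'],o['tool_rot'],o['opening'],o['wrist_force'])
cv2.imwrite('pics/both0.png',cv2.resize(np.vstack([a['image'],b['image']]),None,fx=.78,fy=.78))
E
```

```text
54.406684459474796 249.83654820610585 188.80450738006923 -0.016182789676293708 [[-0.011, -0.997, 0.075, 0.513], [-1.0, 0.012, 0.01, 0.061], [-0.011, -0.075, -0.997, 0.915], [0.0, 0.0, 0.0, 1.0]]
55.94972658542676 258.74459473793274 187.29586248315525 -0.01836909430032226 [[-0.979, -0.168, 0.119, 0.481], [-0.206, 0.778, -0.593, 0.502], [0.007, -0.605, -0.796, 0.643], [0.0, 0.0, 0.0, 1.0]]
0.1 [ 0.22910512 -0.49965278  0.30312463] [-7.29597896e-04  5.40049087e-01  8.41633105e-01  4.10287451e-04] 0.08578529493882212 [-0.89515748  0.42190662  0.96889489]
```

View pics/both0.png

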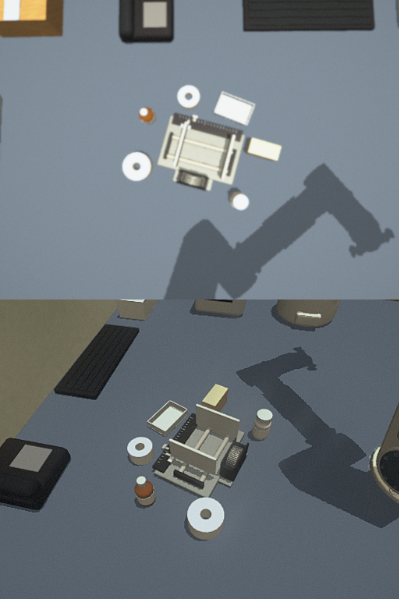

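The top view shows the holder near (256,195) at full size, slightly rotated. The side view shows it near (262,190), with the wheel on the right. Next I'll enlarge both.

```bash
python3 - <<'E'
from h import *
def crop(tag,x,y,w,h,s):
    im=load(tag)['image'][y:y+h,x:x+w]; im=cv2.resize(im,None,fx=s,fy=s,interpolation=cv2.INTER_CUBIC)
    for i in range(0,w,10):
        cv2.line(im,(int(i*s),0),(int(i*s),8 if i%50 else 16),(0,0,255),1)
        if i%20==0: cv2.putText(im,str(x+i),(int(i*s),20),0,.4,(0,0,255),1)
    for i in range(0,h,10):
        cv2.line(im,(0,int(i*s)),(8,int(i*s)),(0,0,255),1)
        if i%20==0: cv2.putText(im,str(y+i),(8,int(i*s)+4),0,.4,(0,0,255),1)
    cv2.imwrite(f'pics/{tag}c.png',im)
crop('top0',195,135,130,115,5.1)
crop('side0',190,125,140,130,4.6)
E
```

```text
(no output)
```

View pics/top0c.png

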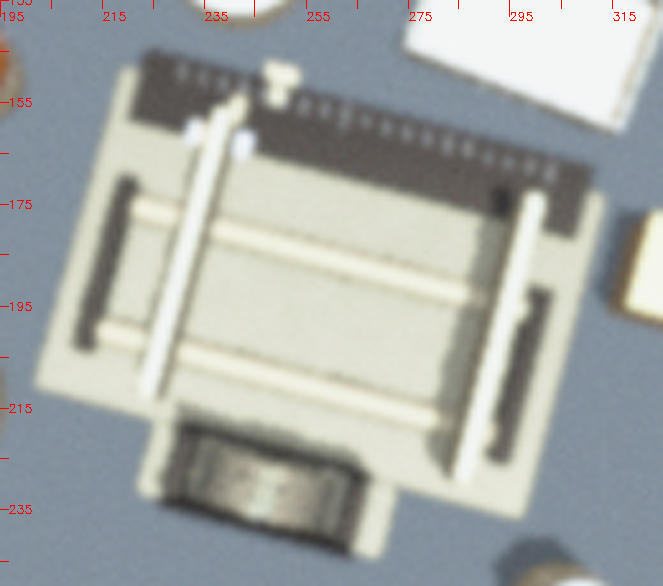

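View pics/side0c.png

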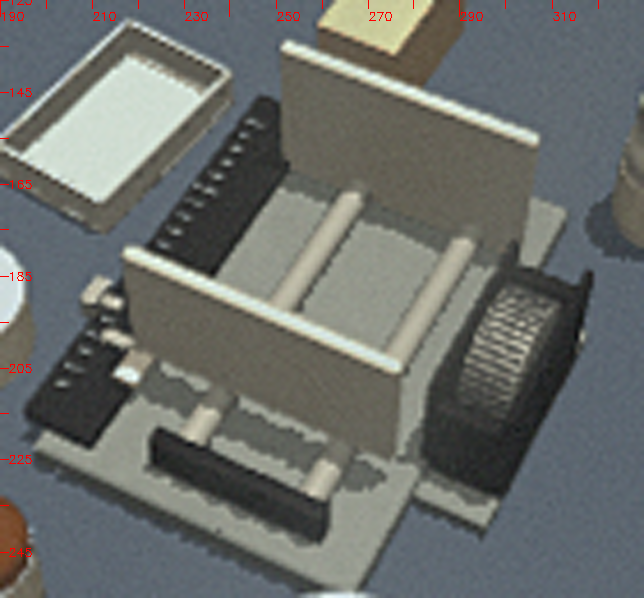

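The crops show the bed corners, the tops of the cheeks, the pointer tip (~(241.8,154) in top) and the gauge tongue tip (~(249.5,155.4)). I'll fit the holder pose to both views.

```bash
cat > fit.py <<'E'
from h import *
from scipy.optimize import least_squares
t=load('top0');s=load('side0')
T=lambda x,y:(195+x/5.1,135+y/5.1); S=lambda x,y:(190+x/4.6,125+y/4.6)
# (view,uv,local xyz mm, slides?)
D=[(t,T(125,66),(80,120,16),0),(t,T(603,193),(80,-120,16),0),(t,T(520,517),(-80,-120,16),0),(t,T(37,385),(-80,120,16),0),
(t,T(536,193),(65,-80,102),0),(t,T(463,480),(-65,-80,102),0),(t,T(222,112),(65,0,102),1),(t,T(149,398),(-65,0,102),1),
(s,S(287,45),(65,-80,102),0),(s,S(537,138),(-65,-80,102),0),(s,S(127,252),(65,0,102),1),(s,S(400,368),(-65,0,102),1),
(s,S(360,592),(-80,120,16),0),(s,S(35,450),(80,120,16),0),(s,S(566,212),(-80,-120,16),0)]
def W(p,l):
    c,n=np.cos(p[2]),np.sin(p[2]);l=np.asarray(l)/1000.;return np.array([p[0]+c*l[0]-n*l[1],p[1]+n*l[0]+c*l[1],l[2]])
def res(p): return np.concatenate([proj(c,W(p,np.array(l)+(0,p[3]*1000*m,0)))[0]-u for c,u,l,m in D])
if __name__=='__main__':
    r=least_squares(res,[.5,.05,-.2,.08],loss='soft_l1',x_scale=[.1,.1,.1,.1]);p=r.x;np.save('p.npy',p)
    print('pose',p,'yaw',np.degrees(p[2]));print(np.round(res(p).reshape(-1,2),1).tolist())
    print('wheel_top',W(p,(-75,0,80)))
    for n,a,b in(('ptr',T(238,98),S(103,337)),('mark',T(276,104),S(122,303))):
        w=tri((t,a),(s,b));print(n,'tri',w)
        for l,q in(('top',atz(t,a,.03)),('side',atz(s,b,.03)),('tri',w[0])):
            d=q[:2]-p[:2];c,k=np.cos(p[2]),np.sin(p[2]);print(n,l,'local mm',1000*(c*d[0]+k*d[1]),1000*(-k*d[0]+c*d[1]))
E
python3 fit.py
```

```text
pose [ 0.56920436  0.05335128 -0.27027775  0.05941694] yaw -15.485774480062442
[[-2.0, 1.2], [0.0, 1.2], [-0.1, 2.1], [-2.1, 2.2], [-0.0, -1.3], [-0.6, 0.2], [-0.0, -1.5], [-1.1, -0.3], [-2.1, -2.6], [0.1, -1.8], [-1.7, -2.3], [0.1, -1.6], [0.0, 1.5], [0.1, -0.8], [2.5, -1.3]]
wheel_top [0.49692711 0.07337622 0.08      ]
ptr tri (array([0.66390071, 0.08880902, 0.02255793]), [np.float64(1.9398091008559754e-05), np.float64(1.9398091008419987e-05)])
ptr top local mm 80.62214376357066 58.88458115594433
ptr side local mm 78.3784178732085 63.650512304622346
ptr tri local mm 81.79137568811446 59.45434367286674
mark tri (array([0.65996477, 0.07077503, 0.02609819]), [np.float64(0.00022814877494159718), np.float64(0.00022814877494166342)])
mark top local mm 82.41106870779893 40.90751703425159
mark side local mm 80.77814167933796 43.276367297505445
mark tri local mm 82.81338488927038 41.02415595308442
```

The pointer comes out at x≈81 mm where the text says 97.5, so the bed isn't centred on the origin in x. I'll free its x offset and add the pointer and mark x values as constraints.

```bash
sed -i "s|^def res.*|D+=[(t,T(238,98),(97.5,0,30),1),(s,S(103,337),(97.5,0,30),1),(t,T(276,104),(98.5,0,30),2),(s,S(122,303),(98.5,0,30),2)]\ndef res(p): return np.concatenate([proj(c,W(p,np.array(l)+(p[4]*1000*(l[2]==16),p[3]*1000*(m==1)+p[5]*1000*(m==2),0)))[0]-u for c,u,l,m in D])|; s|-.2,.08\]|-.2,.08,.02,.05]|; s|,.1,.1,.1,.1\]|,.1]*6|;s|x_scale=\[.1,.1,.1,.1\]|x_scale=.1|" fit.py; python3 fit.py
```

```text
pose [ 0.56448682  0.05450945 -0.25919993  0.06071574  0.00817469  0.04259124] yaw -14.85106181795581
[[-2.1, 0.3], [0.2, -0.7], [0.8, 0.3], [-1.5, 1.5], [-0.7, 0.4], [-0.6, 2.1], [-1.5, 0.7], [-2.0, 2.1], [-0.6, -1.8], [2.0, -1.4], [0.3, -0.6], [2.8, -0.3], [-0.7, 0.7], [-1.0, -0.9], [0.7, -2.3], [0.1, -4.8], [-5.0, -3.1], [0.1, -4.6], [-5.1, -2.1]]
wheel_top [0.49199217 0.07373249 0.08      ]
ptr tri (array([0.66390071, 0.08880902, 0.02255793]), [np.float64(1.9398091008559754e-05), np.float64(1.9398091008419987e-05)])
ptr top local mm 86.12629652341244 58.077533985223184
ptr side local mm 83.93550337967395 62.8680277996821
ptr tri local mm 87.30176830645013 58.63430925976784
mark tri (array([0.65996477, 0.07077503, 0.02609819]), [np.float64(0.00022814877494159718), np.float64(0.00022814877494166342)])
mark top local mm 87.71596899107128 40.081755915434094
mark side local mm 86.10938333028108 42.468549740744436
mark tri local mm 88.11955256622372 40.19393098007605
```

Request:
servo_tool(rows=[0, 400, 460, 0, 39.5, 0, 400, 460, 0, 39.5, 0, 400, 460, 0, 39.5, 0, 400, 460, 0, 39.5, 0, 400, 460, 0, 39.5, 0, 400, 460, 0, 39.5, 0, 400, 460, 0, 39.5, 0, 400, 460, 0, 39.5, 0, 400, 460, 0, 39.5, 0, 400, 460, 0, 39.5])

```text
time: 1.35
tcp_pos: [0.4734, 0.0405, 0.3038]
tool_rot: [-0.0, 0.793, 0.61, -0.0]
wrist_force: [1.4, -1.4, 0.2]
opening: 0.0002
```

```bash
python3 - <<'E'
from h import *
c=snap('wrist','w1');o=get_obs();print(o['time'],o['tcp_pos'],o['tool_rot'],o['opening'],o['wrist_force'],o['qpos'])
print(c['vfov'],c['cx'],c['cy'],c['k1'],np.round(c['world_from_camera'],3).tolist())
im=cv2.resize(c['image'],None,fx=1.5,fy=1.5);cv2.imwrite('pics/w1b.png',im)
E
```

```text
1.4 [0.47577254 0.04558379 0.3026897 ] [-6.79185755e-04  7.91712895e-01  6.10892831e-01  4.23967686e-04] 9.83785870002132e-05 [3.88486813 6.69435615 0.47670895] [ 4.23492570e-01  1.12223190e-01 -7.14446241e-02 -1.54391937e-03
 -1.38661840e+00 -2.25042672e+00]
69.28274171027587 255.38458105205842 198.65128175091058 -0.040158854011933275 [[0.256, 0.92, 0.296, 0.398], [0.967, -0.244, -0.079, 0.061], [-0.0, 0.307, -0.952, 0.373], [0.0, 0.0, 0.0, 1.0]]
```

View pics/w1b.png

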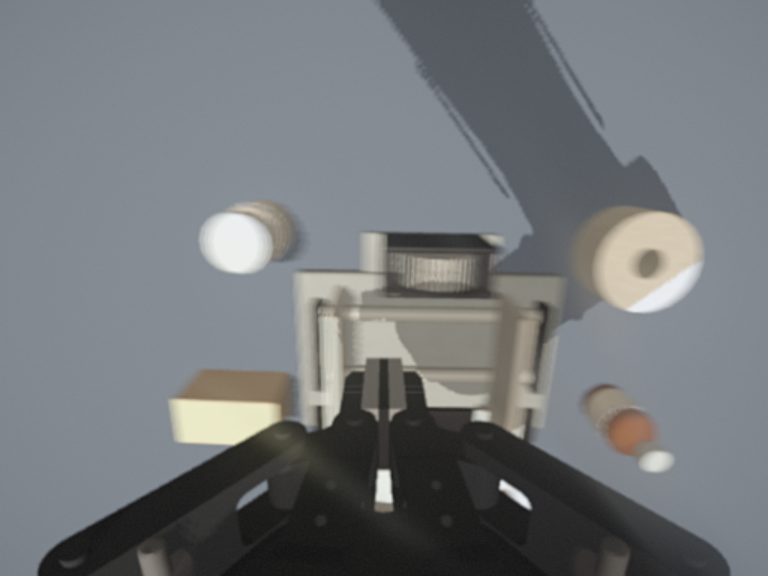

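The wrist view shows the wheel centred around column 294, row 180 (full size). The front plate edge is near row 158 and the rear plate edge near row 196. The arm was still settling, so I'll compute the wheel centre from here and cross-check with top and side.

```bash
python3 - <<'E'
from h import *
from fit import T,S,t,s
w=load('w1')
U=lambda x,y:(x/1.5,y/1.5)
for n,u in(('fl',U(387,235)),('fr',U(499,236)),('rl',U(386,293)),('rr',U(491,294))):print('wrist z72',n,atz(w,u,.072))
for n,u in(('bedFL',U(296,271)),('bedFR',U(563,277))):print('wrist bed z16',n,atz(w,u,.016))
# top: housing plate tops
for n,u in(('rear plate L',T(180,425)),('rear R',T(365,475)),('front L',T(165,500)),('front R',T(352,555))):print('top z72',n,atz(t,u,.072))
for n,u in(('rear far',S(515,265)),('front far',S(590,275)),('rear near',S(430,385)),('front near',S(505,440))):print('side z72',n,atz(s,u,.072))
print('top bed',[atz(t,u,.016).round(4) for u in(T(37,385),T(520,517),T(125,66),T(603,193))])
print('side bed',[atz(s,u,.016).round(4) for u in(S(360,592),S(566,212),S(35,450))])
E
```

```text
wrist z72 fl [0.44627063 0.0506611  0.072     ]
wrist z72 fr [0.46772646 0.12923165 0.072     ]
wrist z72 rl [0.48861467 0.03877055 0.072     ]
wrist z72 rr [0.50980642 0.11557824 0.072     ]
wrist bed z16 bedFL [ 0.46537527 -0.03694284  0.016     ]
wrist bed z16 bedFR [0.53148198 0.19125169 0.016     ]
top z72 rear plate L [0.51008092 0.11425185 0.072     ]
top z72 rear R [0.48723309 0.03294054 0.072     ]
top z72 front L [0.47722922 0.12110393 0.072     ]
top z72 front R [0.45235165 0.03914388 0.072     ]
side z72 rear far [0.48479129 0.04685059 0.072     ]
side z72 front far [0.4521554  0.04543719 0.072     ]
side z72 rear near [0.51064886 0.1167199  0.072     ]
side z72 front near [0.47662412 0.13668748 0.072     ]
top bed [array([0.5295, 0.1852, 0.016 ]), array([ 0.4651, -0.0412,  0.016 ]), array([0.6811, 0.1429, 0.016 ]), array([ 0.6173, -0.0836,  0.016 ])]
side bed [array([0.5248, 0.1872, 0.016 ]), array([ 0.4651, -0.0359,  0.016 ]), array([0.6779, 0.1495, 0.016 ])]
```

Taking all views together, wheel_top ≈ (0.481, 0.079), yaw ≈ -15.3°, pointer-to-mark ≈ 18.3 mm (about 55 mm of rim). That also puts the pointer at local x≈99, which agrees with the text. Next I'll move above the +y side of the wheel.

Request:
servo_tool(rows=[0, 36, -5, 60, 0, 0, 36, -5, 100, 0, 0, 36, -5, 130, 0, 0, 36, -5, 140, 0, 0, 36, -5, 140, 0, 0, 36, -5, 140, 0])

```text
time: 2.15
tcp_pos: [0.4784, 0.0747, 0.1653]
tool_rot: [0.0, 0.793, 0.61, 0.001]
wrist_force: [0.7, -0.1, 0.2]
opening: -0.0
```

```bash
python3 - <<'E'
from h import *
w=snap('wrist','w2');s=snap('side','side2');t=snap('top','top2');o=get_obs();print(o['time'],o['tcp_pos'],o['tool_rot'],o['wrist_force'])
a=cv2.resize(w['image'][120:380,120:400],None,fx=2,fy=2)
b=cv2.resize(s['image'][125:255,190:330],(560,520),interpolation=cv2.INTER_CUBIC)
b=b[:,:]; cv2.imwrite('pics/c2.png',cv2.resize(np.hstack([a,b]),None,fx=.7,fy=.7,interpolation=cv2.INTER_AREA))
E
```

```text
2.3 [0.47805639 0.07465845 0.16495411] [2.36648744e-04 7.92708801e-01 6.09599549e-01 1.04414026e-03] [-0.60088543  0.46510124  0.32512613]
```

View pics/c2.png

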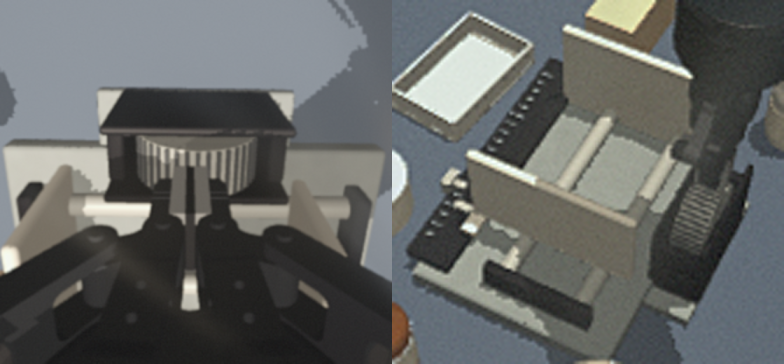

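The closed fingertip stands just above the wheel, about 4–5 mm to its -y side. The cheeks are well clear. Now I'll move to the stroke start (+y side) and press.

Request:
servo_tool(rows=[0, 20, 2, 0, 0, 0, 20, 2, 6, 0, 0, 20, 2, 12, 0, 0, 20, 2, 15, 0, 0, 20, 2, 15, 0, 0, 20, 2, 15, 0])

```text
time: 3.05
tcp_pos: [0.4845, 0.0933, 0.1491]
tool_rot: [-0.0, 0.793, 0.61, 0.0]
wrist_force: [-1.8, 1.3, 1.6]
opening: 0.0001
```

Request:
servo_tool(rows=[0, -3, 0, 0, 0, 0, -6, 0, 0, 0, 0, -9, 0, 0, 0, 0, -12, 0, 0, 0, 0, -15, 0, 0, 0, 0, -15, 0, 0, 0])

```text
time: 3.8
tcp_pos: [0.4804, 0.0783, 0.149]
tool_rot: [0.0, 0.793, 0.61, -0.0]
wrist_force: [-2.8, 0.2, 5.9]
opening: 0.0002
```

```bash
python3 - <<'E'
from h import *
o=get_obs();print(o['time'],o['tcp_pos'],o['wrist_force'])
s=snap('side','side3');t=snap('top','top3');o=get_obs();print(o['tcp_pos'],o['wrist_force'])
im=[load('side0'),load('side3'),load('top0'),load('top3')]
a=np.hstack([cv2.resize(c['image'][175:230,195:260],(390,330),interpolation=cv2.INTER_CUBIC) for c in im[:2]])
b=np.hstack([cv2.resize(c['image'][140:180,215:280],(390,240),interpolation=cv2.INTER_CUBIC) for c in im[2:]])
cv2.imwrite('pics/c3.png',np.vstack([a,b]))
E
```

```text
3.8 [0.48042872 0.07828559 0.14903454] [-2.82400774  0.22523518  5.93727115]
[0.4804606  0.07832508 0.14904876] [-2.61754243  0.84030195  6.15963853]
```

View pics/c3.png

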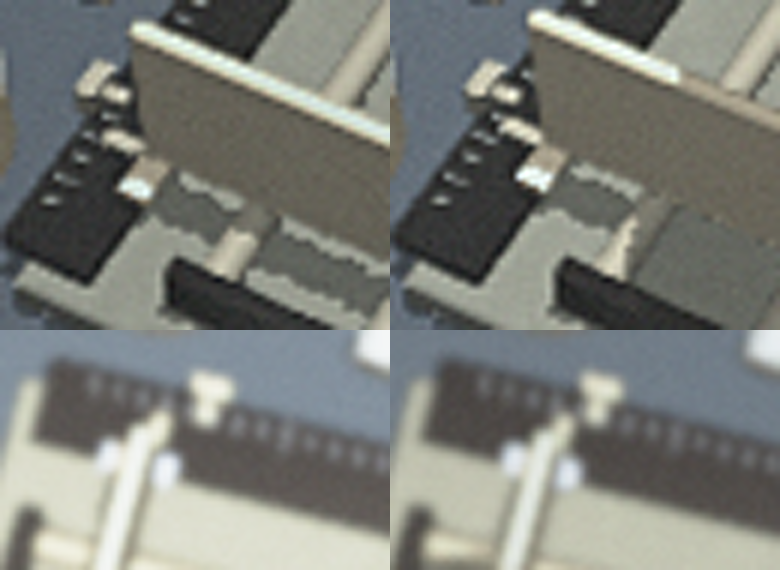

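The cheek is following: the pointer moved about 4–5 mm over a 15 mm stroke at about 6 N (3.7 mm of press). I'll finish the stroke, lift, go back and press again.

Request:
servo_tool(rows=[0, -3, 0, 0, 0, 0, -6, 0, 0, 0, 0, -9, 0, 0, 0, 0, -12, 0, 0, 0, 0, -15, 0, 0, 0, 0, -15, 0, 0, 0, 0, -15, 0, -12, 0, 0, -15, 0, -12, 0])

```text
time: 4.9
tcp_pos: [0.478, 0.0647, 0.1621]
tool_rot: [0.001, 0.793, 0.61, 0.001]
wrist_force: [-0.1, 0.2, 0.2]
opening: 0.0
```

Request:
servo_tool(rows=[0, 15, 0, 0, 0, 0, 30, 0, 0, 0, 0, 30, 0, 0, 0, 0, 30, 0, 6, 0, 0, 30, 0, 12, 0, 0, 30, 0, 12, 0, 0, 30, 0, 12, 0])

```text
time: 5.78
tcp_pos: [0.4846, 0.0933, 0.1491]
tool_rot: [-0.0, 0.793, 0.61, 0.0]
wrist_force: [-0.4, 0.8, 3.0]
opening: -0.0001
```

```bash
python3 - <<'E'
from h import *
o=get_obs();print(o['time'],o['tcp_pos'],o['wrist_force'])
s=snap('side','side4');t=snap('top','top4')
im=[load('side0'),s,load('top0'),t]
a=np.hstack([cv2.resize(c['image'][175:215,195:240],(390,346),interpolation=cv2.INTER_CUBIC) for c in im[:2]])
b=np.hstack([cv2.resize(c['image'][142:167,230:275],(390,217),interpolation=cv2.INTER_CUBIC) for c in im[2:]])
cv2.imwrite('pics/c4.png',np.vstack([a,b]))
E
```

```text
5.775 [0.48459706 0.09332159 0.14905801] [-0.36413616  0.75154551  2.95791412]
```

View pics/c4.png

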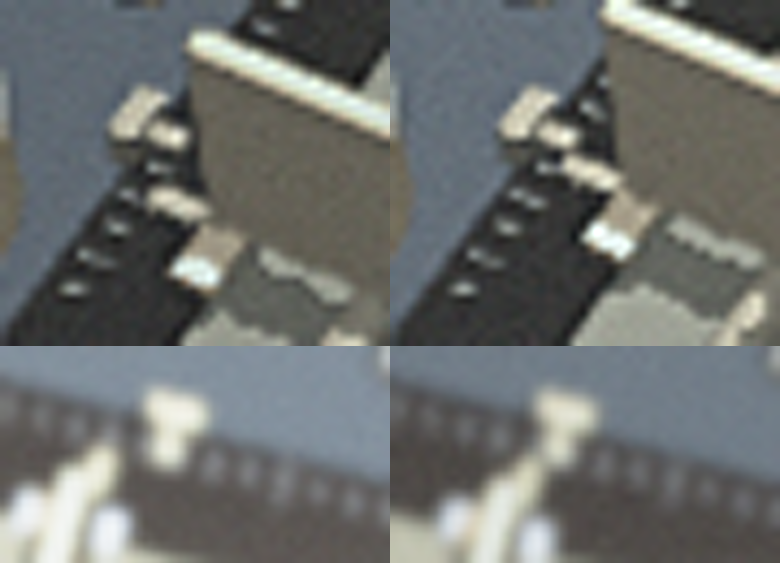

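Comparing start and now (side crop, 8.67x): the pointer tip moved from ~(150,197) to ~(176,163), and the tongue tip is at ~(187,138). In the top crop the pointer tip moved from ~(105,450)-346 to ~(535-390,460)-346, and the tongue tip is at ~(168,465)-346. Now I'll convert those to millimetres.

```bash
python3 - <<'E'
from h import *
s=load('side4');t=load('top4')
S=lambda x,y:(195+x/8.667,175+y/8.667); T=lambda x,y:(230+x/8.667,142+(y-346)/8.667)
a=np.radians(-15.3);ex=np.array([np.cos(a),np.sin(a)]);ey=np.array([-ex[1],ex[0]]);o=np.array([.5533,.0592])
for n,c,u in(('s p0',s,S(152,197)),('s p1',s,S(177,162)),('s m',s,S(187,139)),('t p0',t,T(105,453)),('t p1',t,T(143,462)),('t m',t,T(168,463))):
    d=atz(c,u,.03)[:2]-o;print(n,1000*d@ex,1000*d@ey)
# subpixel motion by matching the side cheek/pointer foot patch and mark
g=[cv2.resize(cv2.cvtColor(load(k)['image'],cv2.COLOR_BGR2GRAY),None,fx=8,fy=8,interpolation=cv2.INTER_CUBIC) for k in('side0','side4')]
tp=g[0][195*8:209*8,211*8:224*8];r=cv2.matchTemplate(g[1][180*8:215*8,200*8:240*8],tp,cv2.TM_CCOEFF_NORMED);_,v,_,l=cv2.minMaxLoc(r)
u0=(211,195);u1=(200+l[0]/8,180+l[1]/8);print('match',v,u1,1000*(atz(s,u1,.03)-atz(s,u0,.03))[:2]@ey,1000*(atz(s,u1,.03)-atz(s,u0,.03))[:2]@ex)
E
```

```text
s p0 95.91105220552824 60.65202235666371
s p1 96.01311629451968 48.96272258208217
s m 97.47022614259859 41.89609898680089
t p0 97.66233475160854 56.05937143168051
t p1 97.87180882643128 45.26400468803276
t m 99.33650515534873 38.51327349490334
match 0.9471479654312134 (213.625, 191.5) -10.33152738289449 -0.09707484661748712
```

The local x values (96–99 mm) now match the text. The cheek has moved about 10.5 mm and about 7 mm remains, which is about 21 mm of rim. I'll stroke 19 mm, then measure while still pressed.

Request:
servo_tool(rows=[0, -3, 0, 0, 0, 0, -6, 0, 0, 0, 0, -9, 0, 0, 0, 0, -12, 0, 0, 0, 0, -15, 0, 0, 0, 0, -17, 0, 0, 0, 0, -19, 0, 0, 0, 0, -19, 0, 0, 0, 0, -19, 0, 0, 0])

```text
time: 7.0
tcp_pos: [0.4795, 0.0746, 0.149]
tool_rot: [0.0, 0.793, 0.61, -0.0]
wrist_force: [-2.6, 0.4, 4.9]
opening: -0.0002
```

```bash
cat > m.py <<'E'
from h import *
import sys
tag=sys.argv[1];s=snap('side','side'+tag);t=snap('top','top'+tag);o=get_obs();print(o['time'],o['tcp_pos'],o['wrist_force'])
a=np.hstack([cv2.resize(s['image'][175:215,195:240],(450,400),interpolation=cv2.INTER_CUBIC)])
b=np.hstack([cv2.resize(t['image'][142:167,230:265],(350,250),interpolation=cv2.INTER_CUBIC)])
cv2.imwrite(f'pics/c{tag}.png',np.hstack([a,np.vstack([b,np.zeros((150,350,3),np.uint8)])]))
an=np.radians(-15.3);ey=np.array([-np.sin(an),np.cos(an)])
g=[cv2.resize(cv2.cvtColor(load(k)['image'],cv2.COLOR_BGR2GRAY),None,fx=8,fy=8,interpolation=cv2.INTER_CUBIC) for k in('side4','side'+tag)]
tp=g[0][int(191.5*8):int(205.5*8),int(213.625*8):int(226.625*8)];r=cv2.matchTemplate(g[1][175*8:215*8,200*8:245*8],tp,cv2.TM_CCOEFF_NORMED);_,v,_,l=cv2.minMaxLoc(r)
u0=(213.625,191.5);u1=(200+l[0]/8,175+l[1]/8);print('match',v,u1,1000*(atz(s,u1,.03)-atz(s,u0,.03))[:2]@ey)
E
python3 m.py 5
```

```text
7.1 [0.47944694 0.07455711 0.14895549] [-2.71454942  1.86083471  4.99901881]
match 0.9239200949668884 (215.5, 189.25) -6.904848054109516
```

View pics/c5.png

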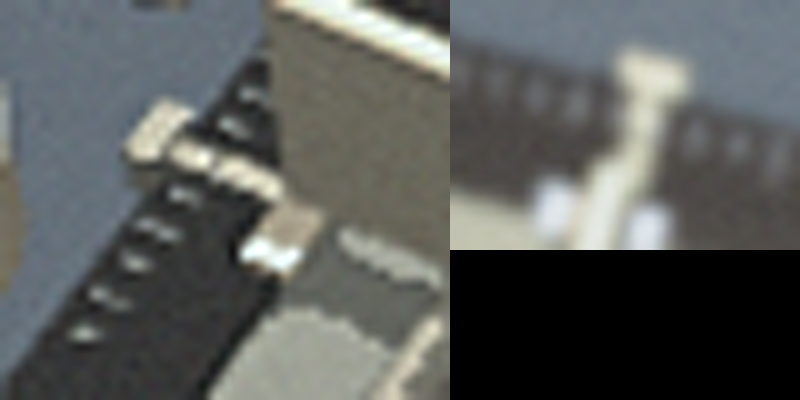

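The tongue (170–212 px) and pointer (215–283 px) are nearly collinear, with the pointer maybe 0.5–1 mm short. I'll check that numerically with ridge centroids.

```bash
cat > m2.py <<'E'
from h import *
import sys
an=np.radians(-15.3);ex=np.array([np.cos(an),np.sin(an)]);ey=np.array([-ex[1],ex[0]]);o=np.array([.5533,.0592])
# rectify the z=30mm plane into the holder frame (10 px/mm), ridge centroid in y per x
for v in('side','top'):
    c=load(v+sys.argv[1]);X,Y=np.meshgrid(np.arange(85,112,.25),np.arange(60,20,-.1))
    P=np.c_[(o+(X.ravel()[:,None]*ex+Y.ravel()[:,None]*ey)/1000),np.full(X.size,.03)]
    uv=proj(c,P).reshape(*X.shape,2).astype(np.float32)
    g=cv2.remap(cv2.cvtColor(c['image'],cv2.COLOR_BGR2GRAY),uv[...,0],uv[...,1],cv2.INTER_CUBIC).astype(float)
    y0=40 if v=='side' else 38
    for x in(86,88,90,92,94,96,98,100,102,104,106,108):
        i=int((x-85)*4);col=g[:,i:i+4].mean(1);y=Y[:,0];m=abs(y-y0)<7;w=np.clip(col[m]-(.5*col[m].max()+.5*np.median(col)),0,None)
        print(v,x,round((w*y[m]).sum()/w.sum(),2),int(col[m].max()),end=' | ')
    print()
E
python3 m2.py 5
```

```text
side 86 41.69 216 | side 88 41.49 224 | side 90 41.95 228 | side 92 41.54 218 | side 94 41.39 230 | side 96 42.16 211 | side 98 42.35 155 | side 100 42.41 217 | side 102 42.31 244 | side 104 42.73 215 | side 106 42.61 207 | side 108 42.65 164 | 
top 86 42.52 229 | top 88 41.91 225 | top 90 41.5 217 | top 92 41.13 210 | top 94 40.69 205 | top 96 40.49 200 | top 98 40.5 194 | top 100 40.62 197 | top 102 40.86 211 | top 104 41.02 215 | top 106 41.14 208 | top 108 41.13 205 |
```

Both views agree: pointer and mark are in line within about 0.7 mm. I'll lift straight off and retreat.

Request:
servo_tool(rows=[0, 0, 0, -5, 0, 0, 0, 0, -20, 0, 0, 0, 0, -60, 0, 0, 0, 0, -110, 0, 0, 0, 0, -150, 0, 0, 0, -60, -150, 0, 0, 0, -100, -150, 0, 0, 0, -100, -150, 0, 0, 0, -100, -150, 0])

```text
time: 8.22
tcp_pos: [0.3834, 0.1005, 0.299]
tool_rot: [0.0, 0.793, 0.61, 0.0]
wrist_force: [-0.9, -0.6, -0.5]
opening: -0.0
```

```bash
python3 m.py 6; python3 m2.py 6; python3 - <<'E'
from h import *
cv2.imwrite('pics/f.png',np.hstack([load('top6')['image'][90:290,140:380],load('side6')['image'][80:320,140:380][20:220]]))
E
```

```text
8.325 [0.38372965 0.10047457 0.29864491] [ 0.73713218 -0.59698936  0.46062927]
match 0.9239956140518188 (215.5, 189.25) -6.904848054109516
side 86 41.72 211 | side 88 41.48 221 | side 90 41.98 223 | side 92 41.59 213 | side 94 41.41 229 | side 96 42.07 207 | side 98 42.27 151 | side 100 42.38 209 | side 102 42.26 240 | side 104 42.67 212 | side 106 42.58 205 | side 108 42.71 163 | 
top 86 42.15 244 | top 88 41.59 243 | top 90 41.25 237 | top 92 40.94 233 | top 94 40.69 230 | top 96 40.46 227 | top 98 40.47 225 | top 100 40.68 227 | top 102 40.82 233 | top 104 40.96 235 | top 106 41.1 232 | top 108 41.12 230 |
```

View pics/f.png

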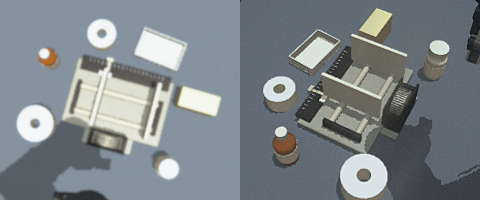

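The pointer held its place after the lift. The bystanders look undisturbed and the hand is clear, so I'm handing in.

```bash
python3 -c "
from workcell import hand_in
print(hand_in())"
```

```text
the job is handed in; nothing more can be done
None
```

I rolled the thumbwheel with the closed fingertip in two strokes, 30 mm and 19 mm of rim, at about 5–6 N (roughly 3.7 mm of press). Then I lifted off, backed the hand away and handed the job in at about 8.3 s. No verdict was reported.

**Pointer:** by image matching, the cheek closed about 17 mm. In the last check the pointer stood in line with the gauge mark to within about 0.7 mm in the side view and 0.3 mm in the top view, against the 3 mm allowed. It did not move when I lifted the finger.

**Surroundings:** the bystanders looked undisturbed in the last pictures. I judged that by eye and did not measure their positions.

**Checks that disagreed:**
- **Holder pose:** my first fit assumed the bed was centred on the holder's origin and put the pointer at x = 81 mm instead of 97.5 mm. I found the wheel from the housing plates and bed front instead, and the pointer then came out at 96–98 mm.
- **Remaining offset:** my earlier estimate put the starting gap at about 18.3 mm, which would leave the pointer about 1 mm short. The final side view instead suggests it is slightly past the mark. Both are within tolerance.

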